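# Brush out the spice mill's hopper and grease its bearing

### The job

Give the shop's spice mill its weekly service: first scrub its hopper with the long brush standing in it, two strokes up by about 5 cm and back down to the hopper floor, with the bristle head never leaving the hopper, and leave the brush standing in there. Then take the push-type grease gun from its wooden stand, press its coupler squarely onto the mill's tilted grease nipple until it snaps over the catch balls and is fully home, and keep it pushed home against the spring: the program finishes while still holding the gun pressed there. Leave the tins, jar, cup and scoop where they are.

Things in the scene. Friction and masses are not known exactly. Their poses are not given: they have to be found in the camera images.
- mill: Spice mill, fixed to the counter: green base 170 x 300 x 70 mm (its x, y, z), origin at the centre of its underside, z up. On top at its (0, +90) mm is a round steel hopper, at its (-40, -90) mm a tilted brass grease nipple, and a grey motor lies on its far (+x) side along y at x = +45 mm, from y = -120 to +10 mm, its top 121 mm above the counter.
- hopper_floor (a point): Centre of the hopper's inner floor, 75 mm above the counter. Upright open steel tube, inner radius 30 mm, outer 34 mm, rim 105 mm above this floor.
- brush: Bottle brush standing upright and loose in the hopper, 190 mm long, 80 g; origin at the centre of the bristle head's underside, z along the brush towards the handle. Cream stiff bristle head 52 mm diameter from 0 to 50 mm, 7 mm wire to 110 mm, blue round handle 16 mm diameter from 110 to 190 mm.
- nipple: Brass grease nipple fixed on the mill. Origin at the centre of its foot, 92 mm above the counter; z points out along the nipple, leaning 0.5 rad from vertical towards the mill's -x side. Flange 25 mm diameter, 3 mm thick, then a 13 mm stem to 28 mm; at 18 mm four sprung catch balls stick out to 10 mm from the axis. A red sprung 6 mm pin stands out of the top to 39 mm.
- valve_pin (a joint): How far the nipple's red pin is pressed in along the nipple axis, 0 (free) to 0.011 m. Its spring pushes back with about 5 N at once and 13 N at 9 mm; it starts to move when the gun's mouth is 12 mm above the nipple's origin, and reads 9 mm when the gun is home.
- gun: Push-type grease gun, 136 mm long, 350 g, nose down in its stand; origin at the centre of the coupler's mouth (lower end), z along its axis from mouth to handle. Steel coupler nose 30 mm diameter from 0 to 36 mm, red barrel 42 mm diameter to 86 mm, black square handle 30 x 30 mm (sides along its x and y) from 86 to 136 mm. Its turn about its own axis does not matter on the nipple.
- gun_bore (a point): Centre of the floor of the coupler's bore, 27 mm inside the mouth. Mouth: a funnel from 13 to 8 mm radius over 6 mm, a rib of 8 mm radius to 9 mm, then a wider bore. Pressed on, the rib rides over the catch balls (about 6 N), past them with the mouth 6 mm from the nipple's origin; fully home the mouth rests on the flange, 3 mm from it. Let go, the spring pushes it back out.
- stand: Wooden block 80 x 80 x 55 mm, fixed; origin at the centre of its underside, z up. A hole of 34 mm diameter, 45 mm deep, in its top; the gun's barrel shoulder rests on the top, so the mouth is 19 mm above the counter.
- tin_a: Spice tin with cream label, 66 mm diameter, 85 mm tall, origin under its centre; a bystander.
- tin_b: Spice tin with rust-red label, same size; a bystander.
- tin_c: Spice tin with green label, same size; a bystander.
- jar: Amber glass jar with black cap, 60 mm diameter, 90 mm tall, origin under its centre; a bystander.
- cup: White tasting cup, 72 mm diameter, 65 mm tall, origin under its centre; a bystander.
- scoop: Spoon-shaped scoop (wooden handle, steel bowl) lying on the counter, 160 mm long along its x, origin under its middle; a bystander.
Things that resemble listed ones, but are neither listed nor needed, are in the scene too. What is meant by the gun is not yellow, and is the smaller of those in its own colour.

How it is judged (in metres and radians):
On the way, in this order (a step that is already met when the one before it is completed fails the run):
1. brush raised in the hopper (first stroke): at least 35 mm above the floor (horizontal distance between brush and hopper_floor below 0.02 m and z of brush in the frame of hopper_floor above 0.035 m), for 0.1 s.
2. brush back down on the hopper floor, within 12 mm (horizontal distance between brush and hopper_floor below 0.02 m and z of brush in the frame of hopper_floor below 0.012 m), for 0.1 s.
3. brush raised again (second stroke) (all of step 1), for 0.1 s.
4. brush back down again (all of step 2), for 0.1 s.
5. gun snapped squarely onto the nipple, fully home, held by the gripper (z of gun in the frame of nipple between 0 and 0.007 m and x of gun in the frame of nipple between -0.004 and 0.004 m and y of gun in the frame of nipple between -0.004 and 0.004 m and angle between the z axis of gun and the z axis of nipple, either way round below 0.12 rad and value of joint valve_pin above 0.005 m and contact force between the fingers and gun above 2 N and contact force between gun and mill above 5 N), for 0.5 s.
At the end, for the whole second after the job is handed in: Coupler mouth under 7 mm from the nipple origin along its axis (home is 3), within 4 mm of the axis, axes within 0.12 rad, pin in over 5 mm; fingers hold the gun, which pushes on the mill with over 5 N; brush upright in the hopper, within 12 mm of its floor, untouched by the robot (all of step 4 and all of step 5 and angle between brush's own z axis and vertical below 0.2 rad and contact force between each of the arm, the fingers and brush below 0.2 N); the arm keeps its last pose, push and grip.
It fails at once if the bristle head is pulled out of the hopper (raised more than 95 mm) (z of brush in the frame of hopper_floor above 0.095 m).
It fails at once if a bystander is moved more than 30 mm (distance of any of tin_a, tin_b, tin_c, jar, cup, scoop from where it was at the start of the episode above 0.03 m).
It fails at once if a tin, the jar or the cup is tipped over (angle between any of tin_a, tin_b, tin_c, jar, cup's own z axis and vertical above 0.5 rad).
It also fails if it takes over 58 s, if anything falls off the work surface, if the arm or the gripper's body presses on something with over 40 N, if the wrist force passes 120 N, or if a joint passes its speed limit or range.

### The arm

A 7-joint arm with a two-finger parallel gripper is mounted at the origin on the work surface. World frame = base frame: x ahead of the robot, y to its left, z up, the work surface at z = 0. Lengths are in m, angles in degrees, forces in N, time in s.
With the tool pointing down it reaches from about 0.425 to 0.875 m from the base axis. Payload 4.7 kg.
Tool frame: the origin (TCP) lies at the very end of the fingers, on their centre line; the grasp point (between the pads) lies 19 mm behind it; z points along the fingers, y is the line along which they close (so a half turn about z gives the same grasp; the last joint's range is limited). The gripper opens to 87 mm and grips with 3 to 60 N. Pads are 19 mm wide; open, the fingers measure 117 mm over their backs; the gripper's body (75 mm by 190 mm) begins 51 mm behind the grasp point.
Start: joints at [71.224, 18.392, -4.016, 83.108, 1.295, 78.541, -3.26], TCP at [0.218, -0.612, 0.223] pointing down, gripper open.
Joint ranges: [-163.93, 163.93], [-17.29, 119.83], [-79.2, 71.16], [3.27, 140.29], [-89.18, 269.18], [5.43, 117.66], [-154.24, 154.24]. Speed limits (degrees/s): [147.25, 147.25, 180, 180, 180, 180, 180].

### API

Orientations are given as [roll, pitch, yaw] about the fixed x, y, z axes, in that order (R = Rz(yaw) Ry(pitch) Rx(roll)).
In Python, from cell import get_obs, read_camera, sign_off, silhouettes gives the robot as it stands.
- The arm moves only by the tool play_rows, never from a script. Its argument "steps" is a list that holds one entry, the list of rows, each a list of 7 numbers: the shift along the tool's x, y, z in m, then the turn, a rotation vector about the tool's x, y, z in rad, then the finger opening in m, from 0 to 0.087. A call has 1 to 12 rows; each row shifts and turns the commanded pose from where the row before left it, along the tool's axes as they then stand; what a row does not reach is not made up. A row lasts 1/10 s, in which the tool goes at most 50 mm and 8.59 degrees, less where a joint would pass 70% of its speed; a pose out of reach is approached as far as the arm can. A call is refused whole if a number of a shift passes 0.05 or a number of a turn 0.15, either way. A call with a gripper value outside its range is refused whole. The fingers move at their own pace and stop on an object; "force" is the grip in N (left out, the last holds). Time passes only in rows, so rows that do not move let the fingers close. It gives the time, the measured TCP pose, the force, the opening and the grip force at its end, in the units of the state.
- get_obs(): the state, without advancing time (a new reading comes with each control period).
- read_camera(name): name is "scene" or "top" or "wrist"; returns a dict with "frame" (420x560x3 uint8, red, green, blue), "intrinsics" (3x3 intrinsics, pixels), "view" (4x4, takes a point from world to camera coordinates). Camera axes: x right, y up, looking along -z (the intrinsics and any distortion apply to the point x, -y, -z); pixel columns grow to the right and rows downward; lengths in m; the calibration is good to about 2 mm. A picture is of the moment at which its call begins. There is no depth.
- sign_off(): hands the job in; it is judged then, once.
Trained networks look in the newest picture that a camera, given by its name, has taken for a name from the list of things; names that differ only in an ending like _2 or _b are one class to them, and where a whole thing is asked for, a point or a joint stands for the part that bears it (a point fixed in the world has none). Each returns a list of dicts, best first, with "p" (0 to 1); they miss things now and then, are a little off and sometimes report something else, mostly with a low value. They report only what shows in the picture. A call takes as long as a camera call. They do not tell look-alikes from the thing itself.
- silhouettes(camera, name): "pixels" (420x560 bool, what is visible of it) and "extent" ([left, top, right, bottom] in pixels, round what is visible of it).
The state is a dict: "time_s": time; "qpos": joint angles; "joint_velocities": joint speeds; "effort": joint torques, N m; "tool_pos": TCP position; "tool_rot": TCP orientation; "force": force on the tool from outside, world axes, zero at the start; "wrist_torque": the same for the moment, N m; "grip_width": finger opening in m; "grasp_force": force on a finger pad.
Only numpy, scipy, OpenCV 4.12 (cv2) and the standard library are available. Lean on these libraries where they do the work, as an engineer would, in place of code of your own. Each camera call takes 0.05 s, during which the arm holds its last target. There are 200 camera calls.

## Working session

There is one attempt and no reset: what is moved stays moved. The work goes in short steps, Python scripts to look and compute and a tool call to move; the robot and the scene stay as the last step left them, time stands still between calls to the robot, and variables do not carry over. Pictures are saved under pics/ and viewed, at most 10 in all, crops included, and the job is handed in when it is done.

Besides the shell and the picture viewer there is one more tool, called after "Request:" by a JSON object that holds its "method" and its "body". play_rows: Moves the arm, as the interface text tells. Its arguments: {"type":"object","properties":{"steps":{"type":"array","items":{"type":"array","items":{"type":"array","items":{"type":"number"}}}},"force":{"type":"number"}},"required":["steps"]}

```bash
mkdir -p pics; ls
python3 - <<'E'
from cell import *
import cv2,numpy as np
o=get_obs();print({k:np.round(v,3) for k,v in o.items()})
ims=[]
for c in ["scene","top","wrist"]:
    r=read_camera(c);cv2.imwrite(f"/tmp/{c}.png",r["frame"][:,:,::-1]);ims.append(r["frame"][:,:,::-1])
    print(c,r["intrinsics"].tolist(),np.round(r["view"],4).tolist(),[k for k in r])
    for n in ["mill","brush","nipple","gun","stand","hopper_floor"]:
        try:
            for s in silhouettes(c,n)[:3]: print(c,n,round(s["p"],2),np.round(s["extent"]))
        except Exception as e: print(n,e)
cv2.imwrite("pics/s.png",ims[0]);cv2.imwrite("pics/t.png",ims[1])
E
```

```text
pics
{'time_s': np.float64(0.0), 'qpos': array([71.224, 18.44 , -4.017, 83.174,  1.295, 78.539, -3.261]), 'joint_velocities': array([ 0.082, -0.106,  0.024,  0.048, -0.036,  0.104,  0.24 ]), 'effort': array([-0.0000e+00, -4.9127e+01, -4.0400e-01, -3.1253e+01, -6.4000e-02,
        4.4000e-02,  0.0000e+00]), 'tool_pos': array([ 0.218, -0.612,  0.221]), 'tool_rot': array([-1.79893e+02,  5.00000e-03,  1.95850e+01]), 'force': array([ 0.478,  0.425, -0.126]), 'wrist_torque': array([ 0.018,  0.012, -0.011]), 'grasp_force': np.float64(0.0), 'grip_width': np.float64(0.087)}
scene [[531.1988793709777, 0.0, 272.72205337633955], [0.0, 531.1988793709777, 209.80601971561123], [0.0, 0.0, 1.0]] [[-0.0129, 0.9999, 0.0104, 0.0004], [-0.6086, -0.0161, 0.7933, 0.2601], [0.7933, 0.0039, 0.6088, -1.834], [0.0, 0.0, 0.0, 1.0]] ['frame', 'intrinsics', 'view']
scene mill 0.56 [257. 192. 384. 281.]
scene brush 0.57 [360. 168. 366. 203.]
scene brush 0.21 [220. 192. 278. 203.]
scene nipple 0.72 [156. 176. 176. 219.]
scene gun 0.79 [154. 176. 178. 218.]
scene gun 0.76 [113. 203. 135. 250.]
scene gun 0.71 [161. 1
[... 253 characters left out ...]
[[-0.0102, -0.9999, -0.013, 0.0372], [0.9972, -0.0111, 0.0746, -0.5386], [-0.0747, -0.0122, 0.9971, -1.2057], [0.0, 0.0, 0.0, 1.0]] ['frame', 'intrinsics', 'view']
top mill 0.58 [195. 148. 308. 218.]
top mill 0.29 [110. 160. 142. 183.]
top brush 0.83 [199. 163. 221. 185.]
top gun 0.81 [419. 166. 446. 184.]
top gun 0.55 [392. 198. 413. 215.]
top stand 0.92 [378. 190. 414. 225.]
top hopper_floor 0.79 [190. 145. 306. 219.]
wrist [[318.24235012039486, 0.0, 276.0535148914063], [0.0, 318.24235012039486, 213.99965339706733], [0.0, 0.0, 1.0]] [[0.3354, -0.9421, 0.0003, -0.6493], [0.9006, 0.3206, -0.2934, 0.0371], [0.2763, 0.0987, 0.956, -0.3916], [0.0, 0.0, 0.0, 1.0]] ['frame', 'intrinsics', 'view']
```

View pics/s.png

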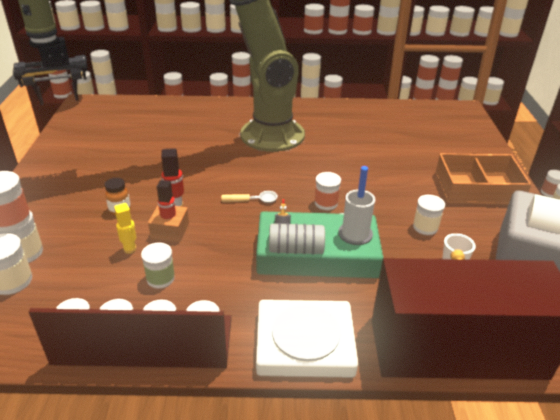

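View pics/t.png

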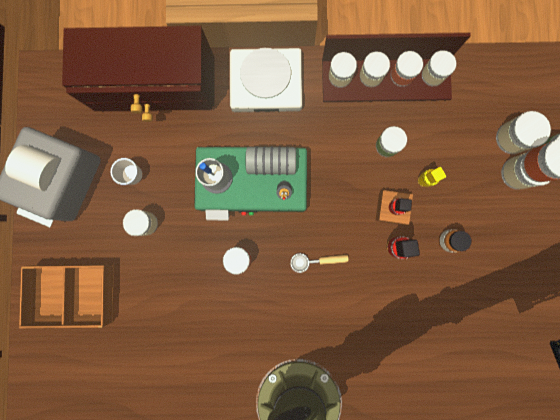

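The scene picture shows the mill (258–383, 188–282), with the brush at (363,185) and the nipple at (283,212). The small red gun sits in its stand at (168,205), with a larger red look-alike behind it at (172,178) and a yellow one at (126,228). In the top view the stand gun is at (400,206), the large one at (404,247) and the nipple at (285,192).

```bash
cat > h.py <<'E'
import numpy as np,cv2
from scipy.optimize import minimize
from cell import *
def proj(r,P):
    P=np.atleast_2d(P);c=P@r["view"][:3,:3].T+r["view"][:3,3]
    c=c*[1,-1,-1];u=c@r["intrinsics"].T;return u[:,:2]/u[:,2:]
def cyl(rad,z0,z1,n=24,sq=False,yaw=0):
    a=np.linspace(0,2*np.pi,n,endpoint=False) if not sq else np.pi/4+np.arange(4)*np.pi/2+yaw
    R=rad*np.sqrt(2) if sq else rad
    return np.vstack([np.c_[R*np.cos(a),R*np.sin(a),0*a+z] for z in (z0,z1)])
def fill(r,parts,S=4):
    m=np.zeros((420*S,560*S),np.uint8)
    for p in parts:
        h=cv2.convexHull(((proj(r,p)+.5)*S).astype(np.float32)).astype(np.int32);cv2.fillConvexPoly(m,h,1)
    return cv2.resize(m.astype(np.float32),(560,420),interpolation=cv2.INTER_AREA)
def mill_box(p):
    x,y,a=p;c,s=np.cos(a),np.sin(a);B=np.array([[i*.085,j*.15,k] for i in(-1,1) for j in(-1,1) for k in(0,.07)])
    return B@np.array([[c,s,0],[-s,c,0],[0,0,1]])+[x,y,0]
def back(r,uv,z):
    K=r["intrinsics"];R=r["view"][:3,:3];t=r["view"][:3,3]
    d=R.T@(np.linalg.inv(K)@[uv[0],uv[1],1]*[1,-1,-1]);o=-R.T@t;return o+d*(z-o[2])/d[2]
E
python3 - <<'E'
from h import *
R={c:read_camera(c) for c in("scene","top")}
G={}
for c,r in R.items():
    hsv=cv2.cvtColor(r["frame"],cv2.COLOR_RGB2HSV);m=cv2.inRange(hsv,(55,90,40),(90,255,255))
    n,l,st,_=cv2.connectedComponentsWithStats(m);k=1+np.argmax(st[1:,4]);m=(l==k)
    h=cv2.convexHull(np.argwhere(m)[:,::-1].astype(np.int32));M=np.zeros((420,560),np.uint8);cv2.fillConvexPoly(M,h,1);G[c]=M
    print(c,st[k])
f=lambda p:sum(np.abs(fill(R[c],[mill_box(p)])-G[c]).sum() for c in R)
x0=back(R["top"],(250,180),.07);b=min((minimize(f,[x0[0],x0[1],a],method="Nelder-Mead",options=dict(initial_simplex=[[x0[0],x0[1],a],[x0[0]+.02,x0[1],a],[x0[0],x0[1]+.02,a],[x0[0],x0[1],a+.1]],xatol=1e-5,fatol=.1)) for a in(-.1,0,.1)),key=lambda s:s.fun)
print("mill",b.x,b.fun,[float(np.abs(fill(R[c],[mill_box(b.x)])-G[c]).sum()) for c in R])
p=b.x;c,s=np.cos(p[2]),np.sin(p[2]);T=lambda x,y,z:np.array([p[0]+c*x-s*y,p[1]+s*x+c*y,z])
hop=T(0,.09,.075);nip=T(-.04,-.09,.092);print("hop",hop,"nip",nip)
for k in R: print(k,"nip tip",proj(R[k],nip+.034*np.array([-np.sin(.5)*c,-np.sin(.5)*s,np.cos(.5)])),"brushtop",proj(R[k],hop+[0,0,.19]))
# gun
sc=[q for q in silhouettes("scene","gun") if abs(q["extent"][0]-154)<5 and q["extent"][1]>165]
tp=[q for q in silhouettes("top","gun") ]
for q in tp: print(q["extent"],q["p"])
S={"scene":sc[0]["pixels"]}
tp=[q for q in tp if abs(q["extent"][0]-392)<6 and q["extent"][1]<215]
if tp:S["top"]=tp[0]["pixels"]
def gp(q):
    x,y,a=q;o=[x,y,.019];return [cyl(.021,.036,.086)+o,cyl(.015,.086,.136,sq=True,yaw=a)+o]
f=lambda q:sum(np.abs(fill(R[c],gp(q))-S[c]).sum() for c in S)
x0=back(R["top"],(403,206),.155)
res=[]
for a in np.arange(-.7,.8,.2):
    s=minimize(f,[x0[0],x0[1],a],method="Nelder-Mead",options=dict(initial_simplex=[[x0[0],x0[1],a],[x0[0]+.02,x0[1],a],[x0[0],x0[1]+.02,a],[x0[0],x0[1],a+.1]],xatol=1e-5,fatol=.1));res.append((s.fun,*np.round(s.x,4)))
print(sorted(res)[:4],S["scene"].sum())
print("bigred",back(R["top"],(408,249),.18),"yellow",back(R["top"],(437,173),.13))
cv2.imwrite("pics/z.png",np.hstack([cv2.resize(R["top"]["frame"][160:270,360:480,::-1],None,fx=3.3,fy=3.3,interpolation=2),cv2.resize(R["scene"]["frame"][140:250,100:220,::-1],None,fx=3.3,fy=3.3,interpolation=2)]))
E
```

```text
scene [ 292  214   90   45 1364]
top [ 195  148  112   63 4038]
mill [ 0.60274032  0.12084541 -0.02748396] 5381.8125 [5002.6875, 379.125]
hop [0.60521356 0.21081142 0.075     ] nip [0.56028218 0.03197862 0.092     ]
scene nip tip [[283.54939617 199.7709031 ]] brushtop [[364.60301912 165.89075505]]
top nip tip [[283.57125514 198.92785501]] brushtop [[202.24378365 166.92510895]]
[388.9, 198.0, 409.0, 215.2] 0.77
[389.0, 237.0, 418.9, 259.0] 0.69
[418.4, 165.0, 445.4, 185.4] 0.54
[377.1, 191.6, 415.5, 226.1] 0.26
[(np.float64(88.125), np.float64(0.5263), np.float64(-0.2681), np.float64(-0.0508)), (np.float64(96.5625), np.float64(0.5258), np.float64(-0.2681), np.float64(0.1373)), (np.float64(103.4375), np.float64(0.5253), np.float64(-0.2683), np.float64(0.3582)), (np.float64(105.375), np.float64(0.5254), np.float64(-0.2682), np.float64(0.5606))] 586
bigred [ 0.41638512 -0.26250728  0.18      ] yellow [ 0.60436012 -0.35415986  0.13      ]
```

View pics/z.png

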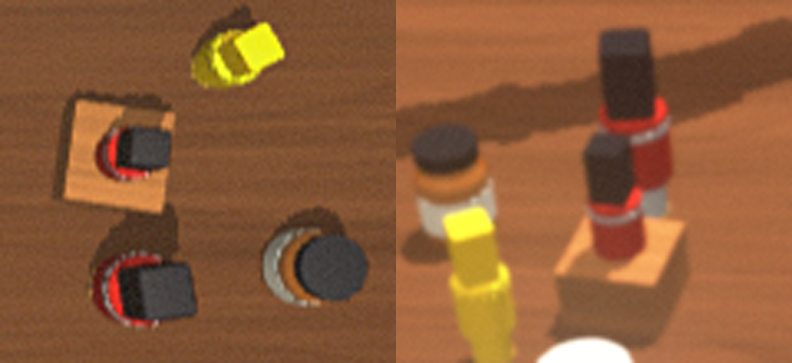

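Run:
```python
from h import *
R={c:read_camera(c) for c in("scene","top")}
G={}
for c,r in R.items():
    hsv=cv2.cvtColor(r["frame"],cv2.COLOR_RGB2HSV);m=cv2.inRange(hsv,(55,90,40),(90,255,255))
    n,l,st,_=cv2.connectedComponentsWithStats(m)
    if c=="scene": m[:, :250]=0;m[:,390:]=0;m[:180]=0;m[290:]=0
    else: m=(l==1+np.argmax(st[1:,4])).astype(np.uint8)
    m=cv2.morphologyEx(m,cv2.MORPH_OPEN,np.ones((2,2)))
    h=cv2.convexHull(np.argwhere(m)[:,::-1].astype(np.int32));M=np.zeros((420,560),np.uint8);cv2.fillConvexPoly(M,h,1);G[c]=M
    print(c,cv2.boundingRect(M))
def fit(cs):
    f=lambda p:sum(np.abs(fill(R[c],[mill_box(p)])-G[c]).sum() for c in cs)
    x0=back(R["top"],(250,180),.07)
    b=min((minimize(f,[x0[0],x0[1],a],method="Nelder-Mead",options=dict(initial_simplex=[[x0[0],x0[1],a],[x0[0]+.02,x0[1],a],[x0[0],x0[1]+.02,a],[x0[0],x0[1],a+.1]],xatol=1e-5,fatol=.1)) for a in(-.1,0,.1)),key=lambda s:s.fun)
    p=b.x;c,s=np.cos(p[2]),np.sin(p[2]);T=lambda x,y,z:np.array([p[0]+c*x-s*y,p[1]+s*x+c*y,z])
    hop=T(0,.09,.075);nip=T(-.04,-.09,.092);print(cs,"mill",p,b.fun,"hop",hop,"nip",nip)
    for k in R: print(k,"nip tip",proj(R[k],nip+.037*np.array([-np.sin(.5)*c,-np.sin(.5)*s,np.cos(.5)])),"brushtop",proj(R[k],hop+[0,0,.19]))
fit(["scene"]);fit(["top"]);fit(["scene","top"])
for k in R:
    for s in silhouettes(k,"brush"):
        ys,xs=np.nonzero(s["pixels"]);print(k,s["extent"],s["p"])
    hsv=cv2.cvtColor(R[k]["frame"],cv2.COLOR_RGB2HSV)
    m=cv2.inRange(hsv,(105,120,60),(125,255,255));m=(m>0)
    box={"scene":(340,160,385,210),"top":(190,150,235,200)}[k];M=np.zeros_like(m);M[box[1]:box[3],box[0]:box[2]]=m[box[1]:box[3],box[0]:box[2]]
    ys,xs=np.nonzero(M);print(k,"blue",xs.min(),ys.min(),xs.max(),ys.max(),xs[ys<ys.min()+3].mean())
cv2.imwrite("pics/z2.png",np.hstack([cv2.resize(R["top"]["frame"][140:240,180:320,::-1],None,fx=2.8,fy=2.8,interpolation=2),cv2.resize(R["scene"]["frame"][185:285,250:390,::-1],None,fx=2.8,fy=2.8,interpolation=2)]))
```

```text
scene (260, 214, 123, 46)
top (196, 149, 112, 63)
['scene'] mill [ 0.53508464  0.12813714 -0.05494684] 2509.625 hop [0.54002737 0.21800132 0.075     ] nip [0.49020228 0.04046974 0.092     ]
scene nip tip [[286.94488966 182.71247318]] brushtop [[364.21360659 150.81584734]]
top nip tip [[280.25597037 227.19561628]] brushtop [[198.89950236 196.1097369 ]]
['top'] mill [ 0.60213287  0.11845278 -0.03749996] 369.1875 hop [0.60550708 0.2083895  0.075     ] nip [0.55878679 0.0300157  0.092     ]
scene nip tip [[282.87172142 198.21808813]] brushtop [[363.53896546 165.94479151]]
top nip tip [[284.25798292 199.98497487]] brushtop [[203.32916227 166.78132916]]
['scene', 'top'] mill [ 0.59931218  0.11788773 -0.02159476] 3549.625 hop [0.60125556 0.20786674 0.075     ] nip [0.55737813 0.02877244 0.092     ]
scene nip tip [[282.26128086 197.8736703 ]] brushtop [[363.07443389 164.91454637]]
top nip tip [[284.86727825 200.53708424]] brushtop [[203.55675559 168.67077155]]
scene [359.0, 167.2, 368.0, 204.4] 0.54
scene blue 362 167 366 170 364.0
top [197.2, 166.4, 222.0, 182.3] 0.69
top [438.6, 228.8, 468.0, 254.1] 0.68
top blue 199 163 210 172 202.6
```

View pics/z2.png

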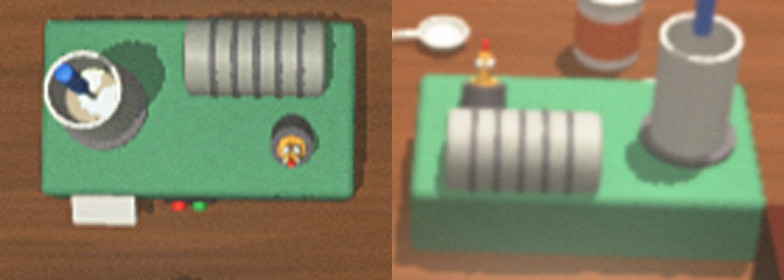

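The top crop shows the pin tip at about (284,198), and the scene crop shows it at about (283,200). Both are within about 5 mm of the fit from the top view, so I'm moving on.

Request:
{"method": "play_rows", "body": {"steps": [[[0,0,-0.04,0,0,0.114,0.087],[0,0,-0.04,0,0,0.114,0.087],[0,0,-0.04,0,0,0.114,0.087],[0.0195,-0.041,0,0,0,0,0.087],[0.0195,-0.041,0,0,0,0,0.087],[0.0195,-0.041,0,0,0,0,0.087],[0.0195,-0.041,0,0,0,0,0.087],[0.0195,-0.041,0,0,0,0,0.087],[0.0195,-0.041,0,0,0,0,0.087],[0.0195,-0.041,0,0,0,0,0.087],[0.0195,-0.041,0,0,0,0,0.087],[0.0195,-0.041,0,0,0,0,0.087]]]}}

```text
time_s: 2.65
tool_pos: [0.3939, -0.2416, 0.3429]
tool_rot: [179.9, -0.0, -0.0]
force: [0.4, -1.4, -0.3]
grip_width: 0.0869
grasp_force: 0.0
```

Request:
{"method": "play_rows", "body": {"steps": [[[0.0195,-0.041,0,0,0,0,0.087],[0.0195,-0.041,0,0,0,0,0.087],[0.0195,-0.041,0,0,0,0,0.087],[0.0195,-0.041,0,0,0,0,0.087],[0,0,0,0,0,0,0.087]]]}}

```text
time_s: 3.15
tool_pos: [0.4734, -0.0718, 0.3431]
tool_rot: [-179.9, -0.1, 0.7]
force: [-0.3, 0.3, 1.4]
grip_width: 0.0868
grasp_force: 0.0
```

Run:
```python
from h import *
r=read_camera("wrist");cv2.imwrite("pics/w1.png",r["frame"][:,:,::-1]);print(np.round(r["view"],3).tolist())
for n,P in dict(nip=[.5588,.030,.092],tip=[.541,.031,.1245],btop=[.6055,.2084,.265]).items():print(n,proj(r,P))
for n in("nipple","brush","mill"):
    for s in silhouettes("wrist",n):print(n,s["extent"],s["p"])
```

```text
[[0.012, -1.0, -0.002, -0.077], [0.957, 0.012, -0.291, -0.38], [0.291, 0.002, 0.957, -0.645], [0.0, 0.0, 0.0, 1.0]]
nip [[195.34582042 110.62489642]]
tip [[188.56306971 126.24494916]]
btop [[-136.29791206   29.49294326]]
nipple [180.3, 95.9, 204.1, 121.7] 0.79
brush [2.2, 43.8, 10.1, 71.0] 0.61
brush [405.9, 121.8, 471.4, 158.8] 0.6
mill [0.1, 0.0, 252.2, 158.3] 0.59
mill [405.0, 124.0, 472.7, 160.7] 0.24
```

View pics/w1.png

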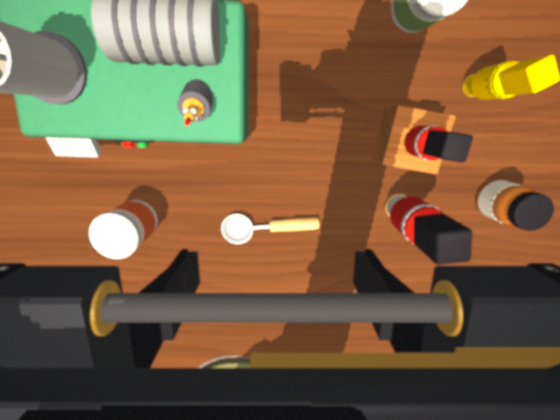

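The wrist picture shows the nipple pin at (187,121), the hopper at (40,65), the gun in its stand at (440,145), and the scoop and a tin clear of the route.

```bash
cat >> h.py <<'E'
from scipy.optimize import least_squares
def tri(obs):
    s=least_squares(lambda P:np.concatenate([(proj(r,P)[0]-uv) for r,uv in obs]),[.6,.1,.15]);return np.round(s.x,4),np.round(s.fun,1)
E
python3 - <<'E'
from h import *
R={c:read_camera(c) for c in("scene","top","wrist")}
print("tip",tri([(R["top"],(284,198)),(R["scene"],(283.2,200.4)),(R["wrist"],(187,121))]))
print("btop",tri([(R["top"],(202.5,165)),(R["scene"],(364,167))]))
print("at .265",back(R["top"],(202.5,165),.265))
E
```

```text
tip (array([0.5452, 0.0258, 0.1163]), array([ 2.2,  0.6, -2.3,  1.4, -2.1,  0.3]))
btop (array([0.6095, 0.2096, 0.2649]), array([ 0.3,  0. ,  0.3, -0. ]))
at .265 [0.60953474 0.21025516 0.265     ]
```

Request:
{"method": "play_rows", "body": {"steps": [[[0.017,-0.035,0,0,0,0,0.087],[0.017,-0.035,0,0,0,0,0.087],[0.017,-0.035,0,0,0,0,0.087],[0.017,-0.035,0,0,0,0,0.087],[0.017,-0.035,0,0,0,0,0.087],[0.017,-0.035,0,0,0,0,0.087],[0.017,-0.035,0,0,0,0,0.087],[0.017,-0.035,0,0,0,0,0.087],[0,0,0.03,0,0,0,0.087],[0,0,0.04,0,0,0,0.087],[0,0,0.04,0,0,0,0.087],[0,0,0.015,0,0,0,0.087]]]}}

```text
time_s: 4.7
tool_pos: [0.6059, 0.198, 0.2128]
tool_rot: [179.8, 0.4, -0.1]
force: [0.2, 0.2, 0.0]
grip_width: 0.0867
grasp_force: 0.0
```

Request:
{"method": "play_rows", "body": {"steps": [[[0,0,0,0,0,0,0.0],[0,0,0,0,0,0,0.0],[0,0,0,0,0,0,0.0],[0,0,0,0,0,0,0.0],[0,0,0,0,0,0,0.0],[0,0,0,0,0,0,0.0],[0,0,0,0,0,0,0.0]]], "force": 20}}

```text
time_s: 5.4
tool_pos: [0.6076, 0.2006, 0.2178]
tool_rot: [180.0, -0.0, -0.0]
force: [-0.3, -0.0, -0.5]
grip_width: 0.0392
grasp_force: 0.0
```

Request:
{"method": "play_rows", "body": {"steps": [[[0.002,-0.008,0,0,0,0,0.0],[0,0,0,0,0,0,0.0],[0,0,0,0,0,0,0.0],[0,0,0,0,0,0,0.0],[0,0,0,0,0,0,0.0],[0,0,0,0,0,0,0.0]]]}}

```text
time_s: 6.0
tool_pos: [0.6094, 0.2082, 0.2173]
tool_rot: [180.0, 0.0, -0.0]
force: [-0.0, 0.8, -0.9]
grip_width: 0.0155
grasp_force: 20.0
```

Request:
{"method": "play_rows", "body": {"steps": [[[0,0,-0.018,0,0,0,0],[0,0,-0.018,0,0,0,0],[0,0,-0.016,0,0,0,0],[0,0,0,0,0,0,0],[0,0,0,0,0,0,0],[0,0,0,0,0,0,0],[0,0,0,0,0,0,0]]]}}

```text
time_s: 6.7
tool_pos: [0.6092, 0.2082, 0.2684]
tool_rot: [180.0, 0.1, -0.0]
force: [-1.5, 0.4, -1.1]
grip_width: 0.0157
grasp_force: 20.0
```

Run:
```python
from h import *
r=read_camera("scene");cv2.imwrite("pics/b1.png",cv2.resize(r["frame"][100:260,290:450,::-1],None,fx=3,fy=3))
```

```text
(no output)
```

View pics/b1.png

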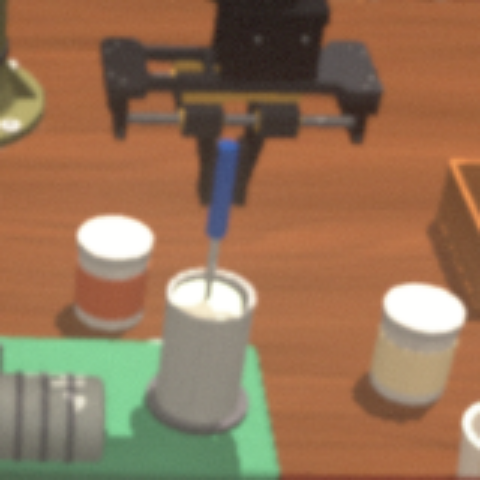

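The crop shows the brush gripped at (225,185) and raised, with its head still inside the hopper.

Request:
{"method": "play_rows", "body": {"steps": [[[0,0,0.018,0,0,0,0],[0,0,0.018,0,0,0,0],[0,0,0.016,0,0,0,0],[0,0,0,0,0,0,0],[0,0,0,0,0,0,0],[0,0,0,0,0,0,0],[0,0,0,0,0,0,0]]]}}

```text
time_s: 7.45
tool_pos: [0.6096, 0.2086, 0.2177]
tool_rot: [-180.0, -0.0, -0.0]
force: [0.7, -0.1, -0.9]
grip_width: 0.0152
grasp_force: 20.0
```

Request:
{"method": "play_rows", "body": {"steps": [[[0,0,-0.018,0,0,0,0],[0,0,-0.018,0,0,0,0],[0,0,-0.016,0,0,0,0],[0,0,0,0,0,0,0],[0,0,0,0,0,0,0],[0,0,0,0,0,0,0]]]}}

```text
time_s: 8.05
tool_pos: [0.6092, 0.2082, 0.2685]
tool_rot: [180.0, 0.1, -0.0]
force: [-0.4, -0.1, -1.2]
grip_width: 0.0157
grasp_force: 20.0
```

Request:
{"method": "play_rows", "body": {"steps": [[[0,0,0.018,0,0,0,0],[0,0,0.018,0,0,0,0],[0,0,0.016,0,0,0,0],[0,0,0,0,0,0,0],[0,0,0,0,0,0,0],[0,0,0,0,0,0,0],[0,0,0,0,0,0,0]]]}}

```text
time_s: 8.75
tool_pos: [0.6096, 0.2086, 0.218]
tool_rot: [-180.0, -0.0, -0.0]
force: [-1.3, 0.4, -0.9]
grip_width: 0.0154
grasp_force: 20.0
```

Request:
{"method": "play_rows", "body": {"steps": [[[0,0,0,0,0,0,0.08],[0,0,0,0,0,0,0.08],[0,0,0,0,0,0,0.08],[0,0,0,0,0,0,0.08],[0,0,0,0,0,0,0.08],[0,0,-0.03,0,0,0,0.08],[0,0,-0.045,0,0,0,0.08],[0,0,-0.045,0,0,0,0.08],[0,0.03,-0.01,0,0,0,0.08],[-0.01,0.048,0,0,0,0,0.08],[-0.01,0.048,0,0,0,0,0.08],[-0.01,0.048,0,0,0,0,0.08]]]}}

```text
time_s: 9.95
tool_pos: [0.579, 0.033, 0.3476]
tool_rot: [180.0, -0.0, 0.0]
force: [0.3, -0.1, 0.4]
grip_width: 0.0796
grasp_force: 0.0
```

Request:
{"method": "play_rows", "body": {"steps": [[[-0.01,0.048,0,0,0,0,0.08],[-0.01,0.048,0,0,0,0,0.08],[-0.02,0.04,0,0,0,0,0.08],[-0.02,0.03,0,0,0,0,0.08],[0,0,0,0,0,0,0.08]]]}}

```text
time_s: 10.45
tool_pos: [0.5169, -0.1382, 0.3476]
tool_rot: [179.8, 0.1, -0.6]
force: [0.1, -0.6, -0.6]
grip_width: 0.0801
grasp_force: 0.0
```

Run:
```python
from h import *
o=get_obs();print(o["tool_pos"],o["tool_rot"])
R={c:read_camera(c) for c in("scene","top","wrist")}
r=R["wrist"]
cv2.imwrite("pics/w2.png",np.hstack([r["frame"][:300,:,::-1],cv2.resize(R["top"]["frame"][140:240,180:260,::-1],(240,300))]))
for n in("nipple","gun"):
    for s in silhouettes("wrist",n):print(n,s["extent"],s["p"])
print("tip",proj(r,[.5452,.0285,.122]))
```

```text
[ 0.51688214 -0.13815159  0.34761108] [ 1.79798931e+02  7.56112274e-02 -6.25204502e-01]
nipple [135.1, 134.9, 160.0, 160.0] 0.93
nipple [432.2, 204.7, 504.1, 254.0] 0.45
gun [345.4, 219.2, 409.4, 291.1] 0.96
gun [413.6, 95.9, 491.7, 131.0] 0.94
gun [355.7, 156.1, 410.9, 197.5] 0.71
tip [[144.1335077  162.62798028]]
```

View pics/w2.png

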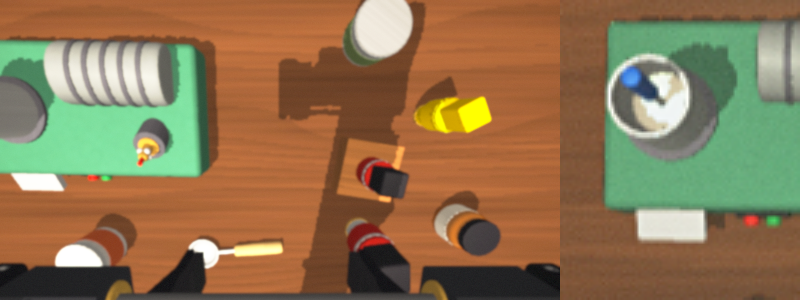

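The wrist picture shows the gun in its stand at (383,177) and the nipple at (148,148). The top crop shows the brush standing in the hopper.

Run:
```python
from h import *
R={c:read_camera(c) for c in("wrist","top","scene")}
exp=dict(wrist=(355,156),top=(390,198),scene=(154,177))
S={}
for c in R:
    for q in silhouettes(c,"gun"):
        if np.hypot(*(np.array(q["extent"][:2])-exp[c]))<8: S.setdefault(c,q["pixels"])
print({c:int(S[c].sum()) for c in S})
def gp(q):
    x,y,a=q;o=[x,y,.019];return [cyl(.021,.036,.086)+o,cyl(.015,.086,.136,sq=True,yaw=a)+o]
for cs in [[c] for c in S]+[list(S)]:
    res=[]
    f=lambda q:sum(np.abs(fill(R[c],gp(q))-S[c]).sum() for c in cs)
    for a in np.arange(-.7,.8,.2):
        x0=[.526,-.268];s=minimize(f,[*x0,a],method="Nelder-Mead",options=dict(initial_simplex=[[x0[0],x0[1],a],[x0[0]+.02,x0[1],a],[x0[0],x0[1]+.02,a],[x0[0],x0[1],a+.1]],xatol=1e-5,fatol=.1));res.append((round(float(s.fun)),*np.round(s.x,4).tolist()))
    print(cs,sorted(res)[:3])
print("tip",tri([(R["top"],(284,198)),(R["scene"],(283.2,200.4)),(R["wrist"],(140.5,162))]))
o=get_obs();print(o["tool_pos"],o["tool_rot"])
```

```text
{'wrist': 1624, 'scene': 591}
['wrist'] [(86, 0.5247, -0.2662, -0.1344), (86, 0.5247, -0.2662, -0.1342), (86, 0.5247, -0.2662, -0.1303)]
['scene'] [(48, 0.5248, -0.2694, 0.0498), (48, 0.5249, -0.2693, 0.0476), (48, 0.5256, -0.2692, -0.0232)]
['wrist', 'scene'] [(188, 0.5247, -0.2665, -0.1355), (188, 0.5247, -0.2665, -0.1346), (189, 0.5247, -0.2666, -0.1788)]
tip (array([0.5466, 0.0335, 0.1245]), array([-0.9, -0.2,  0.8, -0.9,  0.8, -0.2]))
[ 0.51967555 -0.13086722  0.34745324] [-1.79993398e+02  6.95151806e-03  5.69936075e-02]
```

Request:
{"method": "play_rows", "body": {"steps": [[[0.002,0.045,0,0,0,0,0.08],[0.002,0.045,0,0,0,0,0.08],[0.001,0.046,0,0,0,0,0.08],[0,0,0,0,0,0.135,0.08],[0,0,0.03,0,0,0,0.08],[0,0,0.04,0,0,0,0.08],[0,0,0.03,0,0,0,0.08],[0,0,0,0,0,0,0.08],[0,0,0,0,0,0,0.08]]]}}

```text
time_s: 11.9
tool_pos: [0.5246, -0.2674, 0.2481]
tool_rot: [-180.0, 0.0, -7.7]
force: [-0.1, 0.6, 0.9]
grip_width: 0.0798
grasp_force: 0.0
```

Run:
```python
from h import *
r=read_camera("wrist");o=get_obs();print(o["tool_pos"],o["tool_rot"])
S=None
for q in silhouettes("wrist","gun"): 
    print(q["extent"],q["p"])
g=proj(r,cyl(.015,.136,.136,sq=True,yaw=-.135)[:4]+[.525,-.267,.019]);print(g)
im=r["frame"][:,:,::-1].copy();cv2.polylines(im,[g.astype(np.int32)],True,(0,255,0),1);cv2.imwrite("pics/w3.png",im)
```

```text
[ 0.52535848 -0.26764646  0.2493242 ] [ 1.79960833e+02 -1.26478488e-01 -7.73321267e+00]
[268.2, 243.3, 315.2, 349.7] 0.97
[328.1, 81.3, 393.1, 129.0] 0.79
[256.0, 171.4, 298.2, 230.4] 0.65
[[257.51854436 197.26409659]
 [258.10821292 231.34098238]
 [293.18567104 231.34548462]
 [293.76774023 197.27040721]]
```

View pics/w3.png

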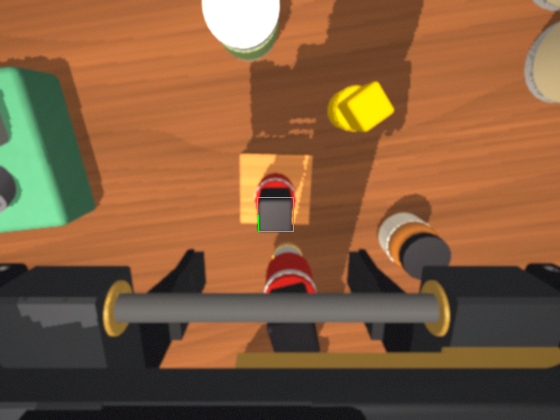

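The wrist picture confirms the model square lies right on the handle at (275,214), so I'm descending and gripping.

Request:
{"method": "play_rows", "body": {"steps": [[[0,0,0.04,0,0,0,0.08],[0,0,0.04,0,0,0,0.08],[0,0,0.04,0,0,0,0.08],[0,0,0.02,0,0,0,0.08],[0,0,0,0,0,0,0.08],[0,0,0,0,0,0,0.08]]], "force": 55}}

```text
time_s: 12.6
tool_pos: [0.5259, -0.268, 0.1096]
tool_rot: [179.9, -0.2, -7.7]
force: [-0.2, 0.3, 0.5]
grip_width: 0.0799
grasp_force: 0.0
```

Request:
{"method": "play_rows", "body": {"steps": [[[0,0,0,0,0,0,0.0],[0,0,0,0,0,0,0.0],[0,0,0,0,0,0,0.0],[0,0,0,0,0,0,0.0],[0,0,0,0,0,0,0.0],[0,0,0,0,0,0,0.0],[0,0,0,0,0,0,0.0],[0,0,0,0,0,0,0.0],[0,0,0,0,0,0,0.0],[0,0,0,0,0,0,0.0]]]}}

```text
time_s: 13.6
tool_pos: [0.5244, -0.2672, 0.1074]
tool_rot: [-180.0, 0.0, -7.7]
force: [0.1, 0.2, -0.5]
grip_width: 0.0297
grasp_force: 55.0
```

Request:
{"method": "play_rows", "body": {"steps": [[[0,0,-0.03,0,0,0,0.0],[0,0,-0.045,0,0,0,0.0],[0,0,-0.045,0,0,0,0.0],[0,0,-0.045,0,0,-0.105,0.0],[-0.006,-0.04,-0.01,0,0,0,0.0],[-0.006,-0.043,0,0,0,0,0.0],[-0.006,-0.043,0,0,0,0,0.0],[-0.006,-0.043,0,0,0,0,0.0],[-0.006,-0.043,0,0,0,0,0.0],[-0.006,-0.043,0,0,0,0,0.0],[-0.006,-0.043,0,0,0,0,0.0],[0,0,0,0,0,0,0.0]]]}}

```text
time_s: 14.8
tool_pos: [0.49, 0.0399, 0.2826]
tool_rot: [-179.9, 0.0, -1.1]
force: [-0.2, 0.9, -2.2]
grip_width: 0.0297
grasp_force: 55.0
```

Request:
{"method": "play_rows", "body": {"steps": [[[0,0,0,0,0.125,0,0.0],[0,0,0,0,0.125,0,0.0],[0,0,0,0,0.125,0,0.0],[0,0,0,0,0.125,0,0.0],[0,0,0,0,0,0,0.0],[0,0,0,0,0,0,0.0],[0,0,0,0,0,0,0.0]]]}}

```text
time_s: 15.5
tool_pos: [0.4943, 0.0277, 0.2871]
tool_rot: [178.9, -18.2, -1.8]
force: [0.4, -0.1, -2.9]
grip_width: 0.0297
grasp_force: 55.0
```

Run:
```python
from h import *
from scipy.spatial.transform import Rotation as Ro
R={c:read_camera(c) for c in("wrist","top","scene")}
o=get_obs();print(o["tool_pos"],o["tool_rot"],o["grip_width"])
M=Ro.from_euler("xyz",o["tool_rot"],degrees=True).as_matrix();t=o["tool_pos"];m=t+.0884*M[:,2]
print("mouth",m,"z",M[:,2],"mouth px",{c:proj(R[c],m) .round(1).tolist() for c in R})
foot=np.array([.565,.033,.092]);a=np.array([-.479,.0144,.8776])
print({c:proj(R[c],np.array([foot,foot+.039*a])).round(1).tolist() for c in R})
for c in R:
    for n in("nipple","gun"):
        for s in silhouettes(c,n)[:3]:print(c,n,np.round(s["extent"]),round(s["p"],2))
w=R["wrist"]["frame"][:,:,::-1]
cv2.imwrite("pics/w4.png",np.vstack([np.hstack([cv2.resize(R["top"]["frame"][150:250,230:330,::-1],(400,400),interpolation=2),cv2.resize(R["scene"]["frame"][120:240,220:340,::-1],(400,400),interpolation=2)])[:400],]))
cv2.imwrite("pics/w5.png",w)
```

```text
[0.49460588 0.02657997 0.28726841] [178.92961408 -18.23447151  -1.96485707] 0.029859224712821486
mouth [0.5221891  0.02398134 0.20332215] z [ 0.31202736 -0.02939628 -0.94961823] mouth px {'wrist': [[277.8, 216.4]], 'top': [[286.7, 205.2]], 'scene': [[280.8, 167.5]]}
{'wrist': [[266.6, 181.6], [266.3, 195.1]], 'top': [[283.4, 191.9], [283.1, 197.9]], 'scene': [[283.5, 214.4], [284.0, 198.9]]}
wrist nipple [256. 172. 279. 195.] 0.91
wrist gun [517. 132. 560. 164.] 0.98
wrist gun [464. 271. 523. 291.] 0.67
wrist gun [239. 197. 313. 341.] 0.57
top nipple [110. 160. 142. 185.] 0.44
top gun [388. 236. 420. 259.] 0.94
top gun [417. 165. 444. 186.] 0.93
top gun [277. 199. 291. 213.] 0.7
scene gun [115. 204. 136. 253.] 0.86
scene gun [272. 110. 291. 170.] 0.75
scene gun [163. 149. 185. 209.] 0.75
```

View pics/w4.png

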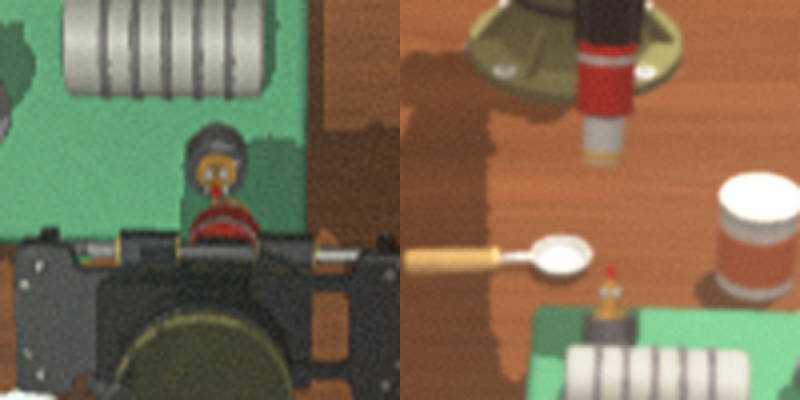

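View pics/w5.png

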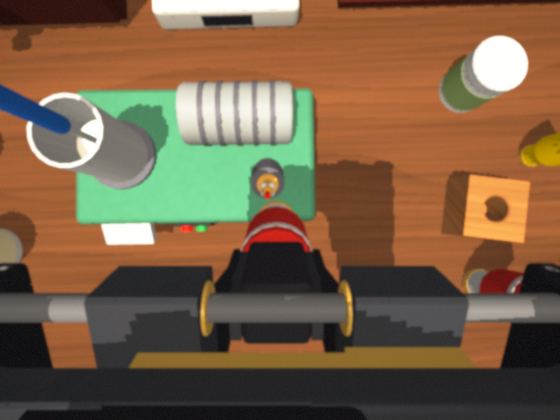

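The pictures show the nose at scene (280.6,168) and the pin at (283,200.4), and both agree with the model. The tilt only reached 18° because of the speed cap, so I'm computing the rest.

```bash
cat > plan.py <<'E'
from h import *
import sys
from scipy.spatial.transform import Rotation as Ro
def plan(h,foot=np.array([.566,.0315,.092]),th=-.03):
    o=get_obs();M=Ro.from_euler("xyz",o["tool_rot"],degrees=True).as_matrix();t=np.array(o["tool_pos"])
    a=np.array([-np.sin(.5)*np.cos(th),-np.sin(.5)*np.sin(th),np.cos(.5)])
    y=np.cross(-a,[np.cos(th),np.sin(th),0]);y/=np.linalg.norm(y);D=np.c_[np.cross(y,-a),y,-a]
    tgt=foot+(h+.0884)*a
    print("rotvec tool",Ro.from_matrix(M.T@D).as_rotvec().round(4),"shift in present tool",(M.T@(tgt-t)).round(4),"shift in final tool",(D.T@(tgt-t)).round(4))
    m=t+.0884*M[:,2]-foot;print("mouth in nipple",(D.T@m).round(4),"q",np.round(o["qpos"],1),"F",np.round(D.T@o["force"],1),o["time_s"])
if __name__=="__main__":plan(float(sys.argv[1]))
E
python3 plan.py .06
```

```text
rotvec tool [ 0.0195  0.1807 -0.0009] shift in present tool [-0.0203 -0.0074  0.062 ] shift in final tool [-0.0312 -0.0063  0.0575]
mouth in nipple [ 0.0153  0.008  -0.119 ] q [ 20.5 -16.6 -24.1 112.1  -4.3  64.9 -94.6] F [-1.1 -0.1  1.8] 15.95
```

Request:
{"method": "play_rows", "body": {"steps": [[[-0.01,-0.0035,0.03,0.01,0,0,0.0],[-0.01,-0.004,0.032,0.01,0,0,0.0],[0,0,0,0,0.06,0,0.0],[0,0,0,0,0.06,0,0.0],[0,0,0,0,0.06,0,0.0],[0,0,0,0,0,0,0.0],[0,0,0,0,0,0,0.0],[0,0,0,0,0,0,0.0]]]}}

```text
time_s: 16.75
tool_pos: [0.5139, 0.0358, 0.218]
tool_rot: [179.8, -26.6, -1.9]
force: [0.7, 0.8, -3.5]
grip_width: 0.0299
grasp_force: 55.0
```

```bash
python3 plan.py .045
```

```text
rotvec tool [ 0.0044  0.0365 -0.0023] shift in present tool [-0.0145  0.0028  0.0027] shift in final tool [-0.0146  0.0027  0.0022]
mouth in nipple [ 0.0114 -0.0024 -0.0472] q [  -0.3  -17.2   -9.1  123.9    3.5   47.1 -103.3] F [-1.1 -0.8  3.4] 16.75
```

Request:
{"method": "play_rows", "body": {"steps": [[[-0.007,0.0015,0.001,0,0,0,0.0],[-0.0075,0.0015,0.0015,0,0,0,0.0],[0,0,0,0,0,0,0.0],[0,0,0,0,0,0,0.0]]]}}

```text
time_s: 17.15
tool_pos: [0.5088, 0.0336, 0.206]
tool_rot: [179.8, -26.2, -1.9]
force: [0.4, 0.3, -2.6]
grip_width: 0.0294
grasp_force: 55.0
```

```bash
python3 plan.py .045
```

```text
rotvec tool [ 0.0058  0.0422 -0.0029] shift in present tool [-0.0047  0.0004 -0.0057] shift in final tool [-0.0044  0.0004 -0.0059]
mouth in nipple [ 0.0007  0.0001 -0.0391] q [  -0.2  -17.2   -9.   125.2    3.6   46.1 -103.3] F [-0.9 -0.3  2.5] 17.15
```

```bash
cat > fk.py <<'E'
from plan import *
Q=np.array([[71.224,18.44,-4.017,83.174,1.295,78.539,-3.261],[20.5,-16.6,-24.1,112.1,-4.3,64.9,-94.6],[-.3,-17.2,-9.1,123.9,3.5,47.1,-103.3],[-.2,-17.2,-9,125.2,3.6,46.1,-103.3]])
P=np.array([[.218,-.612,.221],[.4946,.0266,.2873],[.5139,.0358,.218],[.5088,.0336,.206]])
E=np.array([[-179.9,0,19.585],[178.93,-18.23,-1.96],[179.8,-26.6,-1.9],[179.8,-26.2,-1.9]])
def fk(q,L,s=-1):
    d,L1,L2,L3,e1,e2,c=L;p=np.array([0,0,d]);q=np.radians(q)
    r=Ro.from_euler("Z",s*q[0])*Ro.from_euler("Y",q[1]);p=p+r.apply([0,0,L1])
    r=r*Ro.from_euler("Z",s*q[2]);p=p+r.apply([e1,0,0]);r=r*Ro.from_euler("Y",q[3]);p=p+r.apply([-e1+0*e2,0,L2])
    r=r*Ro.from_euler("Z",s*q[4])*Ro.from_euler("Y",q[5]);p=p+r.apply([e2,0,L3]);r=r*Ro.from_euler("Z",s*q[6]+c)
    return p,r
def res(L,w=.2):
    o=[]
    for q,p,e in zip(Q,P,E):
        a,r=fk(q,L);o+=[*(a-p),*(w*(r.inv()*Ro.from_euler("xyz",e,degrees=True)).as_rotvec())]
    return np.array(o+list(.01*(np.array(L[4:6]))))
if __name__=="__main__":
    b=min((least_squares(res,[.3,.35,.35,.3,0,0,c]) for c in(0,1.57,3.14,-1.57)),key=lambda s:s.cost)
    print(b.x.round(4),(b.fun[:24].reshape(4,6)*1000).round(1))
    L=b.x;lo=np.array([-163,-17.0,-79,4,-89,6,-154]);hi=np.array([163,119,71,140,269,117,154])
    foot=np.array([.566,.0315,.092]);th=-.03
    a=np.array([-np.sin(.5)*np.cos(th),-np.sin(.5)*np.sin(th),np.cos(.5)])
    for h in(.04,.02,.003):
      tgt=foot+(h+.0884)*a
      def f(q):
        p,r=fk(q,L);z=r.apply([0,0,1]);return [*(p-tgt)*10,*np.cross(z,-a),*1e-4*(q-Q[3])]
      rs=[least_squares(f,np.clip(Q[3]+dq,lo+.1,hi-.1),bounds=(lo,hi)) for dq in([0]*7,[40,20,-40,0,0,0,0],[-40,20,40,0,0,0,0])]
      for s in rs:
        p,r=fk(s.x,L);print(h,round(s.cost,6),s.x.round(1),"poserr mm",np.round((p-tgt)*1000,1),"ang",np.linalg.norm(np.cross(r.apply([0,0,1]),-a)).round(3))
E
python3 fk.py
```

```text
[ 0.4553  0.642   0.5234  0.6567 -0.1056 -0.0541  1.5713] [[ 21.8  11.2  11.4  -0.    0.   -0.1]
 [ -2.7  18.1 -16.9  -0.2  -0.6   0.2]
 [  3.8   7.6   2.9  -0.3   0.1   0. ]
 [  0.5   6.    2.6   0.2  -0.3  -0.2]]
0.04 0.001118 [ -11.6  -17.    -0.5  125.7    9.5   46.4 -103.3] poserr mm [ 1.2  0.2 -0.7] ang 0.045
0.04 0.001118 [ -11.6  -17.    -0.5  125.7    9.5   46.4 -103.3] poserr mm [ 1.2  0.2 -0.7] ang 0.045
0.04 0.001118 [ -11.6  -17.    -0.5  125.7    9.5   46.4 -103.3] poserr mm [ 1.2  0.2 -0.7] ang 0.045
0.02 0.0 [   0.3  -16.8   -8.3  129.6    3.8   38.8 -103.3] poserr mm [-0.  0.  0.] ang 0.0
0.02 0.0 [   0.3  -16.8   -8.3  129.6    3.8   38.8 -103.3] poserr mm [-0.  0.  0.] ang 0.0
0.02 0.0 [   0.3  -16.8   -8.3  129.6    3.8   38.8 -103.3] poserr mm [-0.  0.  0.] ang 0.0
0.003 1e-06 [   0.5  -14.    -8.5  130.6    4.7   35.1 -103.3] poserr mm [-0.  0.  0.] ang 0.0
0.003 1e-06 [   0.5  -14.    -8.5  130.6    4.7   35.1 -103.3] poserr mm [-0.  0.  0.] ang 0.0
0.003 1e-06 [   0.5  -14.    -8.5  130.6    4.7   35.1 -103.3] poserr mm [-0.  0.  0.] ang 0.0
```

```bash
python3 plan.py .026
```

```text
rotvec tool [ 0.0058  0.0422 -0.0029] shift in present tool [-0.0039  0.0003  0.0132] shift in final tool [-0.0044  0.0004  0.0131]
mouth in nipple [ 0.0007  0.0001 -0.0391] q [  -0.2  -17.2   -9.   125.2    3.6   46.1 -103.3] F [-0.9 -0.3  2.5] 17.15
```

Request:
{"method": "play_rows", "body": {"steps": [[[-0.002,0,0.006,0.003,0.02,0,0.0],[-0.002,0,0.006,0.003,0.02,0,0.0],[0,0,0,0,0,0,0.0],[0,0,0,0,0,0,0.0]]]}}

```text
time_s: 17.55
tool_pos: [0.5144, 0.0344, 0.1927]
tool_rot: [-179.9, -28.4, -1.9]
force: [-1.2, -0.4, -3.2]
grip_width: 0.0297
grasp_force: 55.0
```

```bash
python3 plan.py .020
```

```text
rotvec tool [-0.0001  0.0044 -0.0022] shift in present tool [-0.0029  0.0014  0.0048] shift in final tool [-0.0029  0.0013  0.0048]
mouth in nipple [ 0.0025 -0.0014 -0.0248] q [  -0.2  -17.2   -9.1  127.6    4.    41.6 -103.8] F [-2.6  0.5  2.2] 17.55
```

Request:
{"method": "play_rows", "body": {"steps": [[[-0.0025,0.001,0,0,0.004,0,0.0],[0,0,0.004,0,0,0,0.0],[0,0,0.003,0,0,0,0.0],[0,0,0,0,0,0,0.0],[0,0,0,0,0,0,0.0]]]}}

```text
time_s: 18.05
tool_pos: [0.5162, 0.0335, 0.1828]
tool_rot: [-180.0, -28.3, -1.9]
force: [-4.9, -0.1, -3.0]
grip_width: 0.0295
grasp_force: 55.0
```

```bash
python3 plan.py .012
```

```text
rotvec tool [ 0.0008  0.0058 -0.0022] shift in present tool [0.0002 0.0005 0.0032] shift in final tool [0.0002 0.0005 0.0032]
mouth in nipple [-0.0007 -0.0004 -0.0152] q [-1.000e-01 -1.640e+01 -9.200e+00  1.281e+02  4.300e+00  4.030e+01
 -1.041e+02] F [-5.7  0.3  0.3] 18.05
```

Request:
{"method": "play_rows", "body": {"steps": [[[-0.0015,0,0,0,0,0,0.0],[0,0,0,0,0,0,0.0],[0,0,0,0,0,0,0.0]]]}}

```text
time_s: 18.35
tool_pos: [0.5156, 0.0335, 0.1829]
tool_rot: [-180.0, -28.4, -1.9]
force: [-5.4, 0.6, -2.4]
grip_width: 0.0294
grasp_force: 55.0
```

```bash
python3 plan.py .012
```

```text
rotvec tool [ 0.0005  0.0036 -0.0023] shift in present tool [0.0007 0.0005 0.0036] shift in final tool [0.0007 0.0005 0.0036]
mouth in nipple [-0.001  -0.0005 -0.0156] q [-1.000e-01 -1.650e+01 -9.300e+00  1.283e+02  4.300e+00  4.020e+01
 -1.041e+02] F [-5.9 -0.4 -0.4] 18.35
```

Request:
{"method": "play_rows", "body": {"steps": [[[-0.0025,0,0,0,0,0,0.0],[0,0,0,0,0,0,0.0],[0,0,0,0,0,0,0.0],[0,0,0,0,0,0,0.0]]]}}

```text
time_s: 18.75
tool_pos: [0.5145, 0.0336, 0.1828]
tool_rot: [-179.9, -28.6, -1.9]
force: [-2.5, -1.4, -1.7]
grip_width: 0.0297
grasp_force: 55.0
```

```bash
python3 plan.py .012
```

```text
rotvec tool [ 0.0003  0.0006 -0.0023] shift in present tool [0.0017 0.0006 0.004 ] shift in final tool [0.0017 0.0006 0.004 ]
mouth in nipple [-0.0017 -0.0005 -0.016 ] q [-1.000e-01 -1.680e+01 -9.300e+00  1.285e+02  4.300e+00  4.010e+01
 -1.041e+02] F [-3.   1.5  0.3] 18.75
```

Request:
{"method": "play_rows", "body": {"steps": [[[-0.0003,0,0.003,0,0,0,0.0],[0,0,0.003,0,0,0,0.0],[0,0,0,0,0,0,0.0],[0,0,0,0,0,0,0.0]]]}}

```text
time_s: 19.15
tool_pos: [0.5175, 0.0337, 0.1777]
tool_rot: [-179.9, -28.7, -1.9]
force: [-0.3, -1.4, -0.3]
grip_width: 0.0295
grasp_force: 55.0
```

```bash
python3 plan.py .006
```

```text
rotvec tool [-0.     -0.0003 -0.0022] shift in present tool [0.0015 0.0007 0.0041] shift in final tool [0.0015 0.0007 0.0041]
mouth in nipple [-0.0015 -0.0007 -0.0101] q [   0.   -16.1   -9.4  128.6    4.5   39.2 -104.3] F [-0.4  1.4  0.2] 19.15
```

Request:
{"method": "play_rows", "body": {"steps": [[[0,0,0.003,0,0,0,0.0],[0,0,0.003,0,0,0,0.0],[0,0,0,0,0,0,0.0],[0,0,0,0,0,0,0.0]]], "force": 60}}

```text
time_s: 19.55
tool_pos: [0.5204, 0.0337, 0.1728]
tool_rot: [-179.9, -28.7, -1.9]
force: [-7.1, -0.9, 6.0]
grip_width: 0.0297
grasp_force: 60.0
```

```bash
python3 plan.py .003
```

```text
rotvec tool [ 0.0001 -0.0002 -0.0022] shift in present tool [0.0013 0.0008 0.0014] shift in final tool [0.0013 0.0008 0.0014]
mouth in nipple [-0.0013 -0.0008 -0.0044] q [ 1.000e-01 -1.540e+01 -9.500e+00  1.287e+02  4.700e+00  3.840e+01
 -1.045e+02] F [-3.4  1.1 -8.6] 19.55
```

Request:
{"method": "play_rows", "body": {"steps": [[[0,0,0.003,0,0,0,0.0],[0,0,0.002,0,0,0,0.0],[0,0,0,0,0,0,0.0],[0,0,0,0,0,0,0.0]]]}}

```text
time_s: 19.95
tool_pos: [0.5223, 0.0337, 0.1705]
tool_rot: [-180.0, -28.6, -1.9]
force: [-23.0, -1.3, 24.6]
grip_width: 0.0301
grasp_force: 60.0
```

```bash
python3 plan.py .003
```

```text
rotvec tool [ 0.0007  0.0001 -0.0021] shift in present tool [ 0.0008  0.0008 -0.0015] shift in final tool [ 0.0008  0.0008 -0.0015]
mouth in nipple [-0.0008 -0.0008 -0.0015] q [   0.2  -14.9   -9.6  128.7    4.9   38.1 -104.7] F [ -8.4   2.  -32.6] 19.95
```

Request:
{"method": "play_rows", "body": {"steps": [[[-0.0015,0,0,0,0,0,0.0],[0,0,0,0,0,0,0.0],[0,0,0,0,0,0,0.0],[0,0,0,0,0,0,0.0],[0,0,0,0,0,0,0.0],[0,0,0,0,0,0,0.0],[0,0,0,0,0,0,0.0],[0,0,0,0,0,0,0.0],[0,0,0,0,0,0,0.0],[0,0,0,0,0,0,0.0]]]}}

```text
time_s: 20.95
tool_pos: [0.5219, 0.0336, 0.1704]
tool_rot: [-180.0, -28.8, -1.9]
force: [-19.4, -2.7, 22.7]
grip_width: 0.0298
grasp_force: 60.0
```

```bash
python3 plan.py .003
python3 - <<'E'
from plan import *
R={c:read_camera(c) for c in("scene","top")}
o=get_obs();M=Ro.from_euler("xyz",o["tool_rot"],degrees=True).as_matrix();t=o["tool_pos"]
r=R["scene"]
hsv=cv2.cvtColor(r["frame"],cv2.COLOR_RGB2HSV);m=cv2.inRange(hsv,(0,150,60),(8,255,255))|cv2.inRange(hsv,(172,150,60),(180,255,255));m[:150]=0;m[230:]=0;m[:,:260]=0;m[:,308:]=0
ys,xs=np.nonzero(m);print("red px",xs.min(),xs.max(),ys.min(),ys.max(),len(xs))
for d in(.0884,.086,.080):
    P=np.vstack([t+M@np.array([.021*np.cos(a),.021*np.sin(a),d-z]) for z in(.036,.086) for a in np.linspace(0,6.28,40)]);q=proj(r,P);print(d,q.min(0).round(1),q.max(0).round(1))
for c in R:
    for s in silhouettes(c,"brush"):print(c,np.round(s["extent"]),round(s["p"],2))
hsv=cv2.cvtColor(R["scene"]["frame"],cv2.COLOR_RGB2HSV);b=cv2.inRange(hsv,(105,120,60),(125,255,255))[150:215,340:390];ys,xs=np.nonzero(b);print("blue",xs.min()+340,xs.max()+340,ys.min()+150,ys.max()+150)
E
```

```text
rotvec tool [ 0.0005 -0.0024 -0.0023] shift in present tool [ 0.0011  0.0008 -0.0014] shift in final tool [ 0.0011  0.0008 -0.0014]
mouth in nipple [-0.0009 -0.0008 -0.0016] q [   0.2  -15.1   -9.6  128.8    4.9   37.9 -104.7] F [ -6.1   3.3 -29.2] 20.95
red px 275 292 179 200 263
0.0884 [275.3 178.8] [292.9 200.8]
0.086 [275.4 177.9] [292.9 199.9]
0.08 [275.4 175.5] [293.  197.4]
scene [357. 167. 368. 208.] 0.78
top [198. 162. 219. 183.] 0.52
blue 361 366 167 171
```

The barrel sits where a no-slip grip predicts. The push is steady at about 30 N against a hard stop, and the brush hasn't moved. Handing in.

```bash
python3 -c "
from cell import *
print(sign_off())"
```

```text
the job is handed in; nothing more can be done
None
```

The job is handed in at about 21 s of the 58 s allowed, with no verdict returned: the hopper got its two brush strokes and the brush still stands in it, and the gun is held pushed home on the nipple at about 30 N, judged from the hard stop and camera check since the pin can't be read directly.

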